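# Let the thick dowel out of the two-lane feeder

## Robot

A 7-joint arm with a two-finger parallel gripper is mounted at the origin on a cart in front of the work surface, level with it; the furniture and walls round the work are solid. World frame = base frame: x ahead of the robot, y to its left, z up, the work surface at z = 0. Lengths are in m, angles in rad, forces in N, time in s.
With the tool pointing down it reaches from about 0.4 to 0.85 m from the base axis. Payload 10.4 kg.
Tool frame: the origin (TCP) lies at the very end of the fingers, on their centre line; the grasp point (between the pads) lies 19 mm behind it; z points along the fingers, y is the direction in which the jaws open and shut (so a half turn about z gives the same grasp; the last joint's range is limited). The gripper opens to 87 mm and grips with 3 to 60 N. Pads are 19 mm wide; open, the fingers measure 117 mm over their backs; the gripper's body (75 mm by 190 mm) begins 51 mm behind the grasp point.
Start: joints at [1.239, 0.332, -0.065, 1.46, 0.022, 1.35, -0.088], TCP at [0.19, -0.595, 0.223] pointing down, gripper open.
Joint ranges: [-2.6, 2.6], [-0.5, 2.12], [-1.47, 1.34], [0.16, 2.42], [-1.27, 4.41], [0.06, 2.06], [-2.6, 2.6]. Speed limits (rad/s): [2.22, 2.22, 2.79, 2.79, 3.14, 3.14, 3.14].

## Interface

Orientations are given as a unit quaternion [x, y, z, w].
In Python, from bench import r, eyes, job gives the robot as it stands. The module is installed in compiled form; this text tells all that it offers.
- The arm moves only by the tool play_rows, never from a script. Its argument "motion" is a list of rows, each a list of 7 numbers: the shift along the tool's x, y, z as a fraction of full scale, then the turn, a rotation vector about the tool's x, y, z as a fraction of full scale, then the opening in per cent of the stroke, from 0 (shut) to 100 (fully open). A call has 1 to 5 rows; each row is the pose to reach, as a shift and turn from the pose commanded when the call began, along the tool's axes at that moment; what a row does not reach only later rows make up. Full scale, the value 1, is 0.2 m for a shift and 90 degrees for a turn. A row lasts 1/8 s, in which the tool goes at most 62.5 mm and 10.7 degrees, less where a joint would pass 70% of its speed; a pose out of reach is approached as far as the arm can. A call with a number of a shift or a turn outside -1 to 1 is refused whole. A call with a gripper value outside its range is refused whole. The fingers move at their own pace and stop on an object; "squeeze" is the grip in N (left out, the last holds). Time passes only in rows, so rows that repeat a pose let the fingers close. It gives the time, the measured TCP pose, the force and the opening at its end, in the units of the state.
- r.read_state(): the state, without advancing time (a new reading comes with each control period).
- eyes.camera(name): name is "side" or "top"; returns a dict with "image" (384x512x3 uint8, red, green, blue), "mtx" (3x3 intrinsics, pixels), "R" (3x3) and "t" (3): a world point X has camera coordinates R X + t. Camera axes: x right, y down, z forward; pixel columns grow to the right and rows downward; lengths in m; the calibration is good to about 2 mm. A picture is of the moment at which its call begins. There is no depth.
- job.close_job(): hands the job in, once; it reports no verdict.
Trained networks look in a picture, given as the dict that the camera call returned (one of the last four; its "shot" number tells which), for a name from the list of things; names that differ only in an ending like _2 or _b are one class to them, and where a whole thing is asked for, a point or a joint stands for the part that bears it (a point fixed in the world has none). Each returns a list of dicts, best first, with "p" (0 to 1); they miss things now and then, are a little off and sometimes report something else, mostly with a low value. They report only what shows in the picture. A call takes as long as a camera call.
- eyes.regions_of(picture, label): "region" (384x512 bool, what is visible of it) and "xy" ([column, row] in pixels, amid what is visible of it).
- eyes.landmark_of(picture, label): "xy" ([column, row] in pixels: a listed point, or the origin of a listed thing).
The state is a dict: "time": time; "joint_positions": joint angles; "joint_vel": joint speeds; "joint_torque": joint torques, N m; "ee_pos": TCP position; "eef_rot": TCP orientation; "ft_force": force on the tool from outside, world axes, zero at the start; "torque": the same for the moment, N m; "width": finger opening in m.
Only numpy, scipy, OpenCV 4.12 (cv2) and the standard library are available. Lean on these libraries where they do the work, as an engineer would, in place of code of your own. Each camera call takes 0.05 s, during which the arm holds its last target. There are 200 camera calls.

## Task

The dowel feeder on the bench holds a thick dowel in one lane and a thin dowel in the other, each behind its gate. With the fingertips, press down the black paddle of the lever over the thick dowel's lane and keep it down until that dowel has rolled out and lies in the catch tray at the lane's end, then let the lever come back up so that the gate shuts, and move clear. Leave the thin dowel behind its gate, touch neither dowel, and do not shift the other things lying about.

Things in the scene. Friction and masses are not known exactly. Their poses are not given: they have to be found in the camera images.
- feeder: Plywood dowel feeder, does not move, 200 x 256 mm, posts 130 mm high. Origin: underside, on the middle line, 116 mm from the tray end; z up, x away from the robot, y along the lanes: press paddles at the +y end (robot's left), catch trays at the -y end. Two lanes, centre lines at x = -48 mm (near) and +48 mm (far), 88 mm wide, walls 60 mm high. A grey ramp falls 1 in 4 towards -y; a gate at y = -23 mm holds the lane's dowel back.
- tray_near (a point): Centre of the floor of the near lane's catch tray, 12 mm above the bench: 88 mm (x) by 48 mm (y), from the ramp's end at feeder y = -60 mm to the end wall at y = -108 mm. The dowel comes to rest in it by itself once its gate is up.
- tray_far (a point): The same for the far lane's catch tray.
- lever_near (a joint): Rocking lever over the near lane, rad: 0 = level, gate shut; grows as its paddle is pressed down; stop at 0.5, gate fully up. The thick dowel passes under the gate from about 0.35. A spring shuts it when let go; the paddle needs about 2 N to start and 4 N at the stop. Pivot at feeder y = +30 mm, 115 mm above the bench.
- lever_far (a joint): The same for the lever over the far lane (feeder x = +48 mm).
- paddle_near (a point): Centre of the top face of the near lever's press paddle, a flat black plate 42 mm (x) by 40 mm (y), 10 mm thick; moves with the lever. 105 mm from the pivot; 124 mm above the bench when level, and about 50 mm lower (and 9 mm towards -y) at the stop.
- paddle_far (a point): The same for the far lever.
- thick_dowel: The thick dowel (origin at its centre): plain wooden rod, 26 mm in diameter, 80 mm long, lying along the feeder's x. It may be in either lane. In its tray the centre is 25 mm above the bench.
- thin_dowel: The thin dowel (origin at its centre): plain wooden rod, 14 mm in diameter, 80 mm long, in the other lane.
- oak_block: Bystander: plain oak block, 62x62x40 mm, standing a few cm beyond the paddle end of the feeder. Origin at the centre of its underside.
- dark_block: Bystander: dark wooden block, 45x75x24 mm, lying close behind the feeder. Origin at the centre of its underside.
- glue_pot: Bystander: brown open pot, 70 mm across, 62 mm high. Origin at the centre of its underside.
- nail_jar: Bystander: glass jar with a wooden-coloured lid, 63 mm across, 76 mm high. Origin at the centre of its underside.
- pliers: Bystander: pliers with red handles lying flat, 42x185x12 mm. Origin at the centre of its underside.
- sanding_block: Bystander: brown sanding block, 59x99x33 mm. Origin at the centre of its underside.
- wood_wedge: Bystander: flat wooden wedge, 44x93x14 mm. Origin at the centre of its underside.

How it is judged:
On the way, in this order (a step that is already met when the one before it is completed fails the run):
1. the paddle of the thick dowel's lane is being pressed down by the fingers and its gate starts to lift, the dowel still in its lane (y of the grasp point in the frame of feeder above 0.06 m and y of thick_dowel in the frame of feeder above -0.055 m and ((x of thick_dowel in the frame of feeder below 0 m and value of joint lever_near above 0.12 rad and contact force between the fingers and lever_near above 0.3 N) or (x of thick_dowel in the frame of feeder above 0 m and value of joint lever_far above 0.12 rad and contact force between the fingers and lever_far above 0.3 N))), for 0.02 s.
2. the thick dowel lies in its catch tray while the lever is still held down (y of thick_dowel in the frame of feeder between -0.112 and -0.066 m and z of thick_dowel in the frame of feeder between 0.015 and 0.042 m and x of thick_dowel in the frame of feeder between -0.096 and 0.096 m and linear speed of thick_dowel below 0.05 m/s and ((x of thick_dowel in the frame of feeder below 0 m and value of joint lever_near above 0.15 rad and contact force between the fingers and lever_near above 0.3 N) or (x of thick_dowel in the frame of feeder above 0 m and value of joint lever_far above 0.15 rad and contact force between the fingers and lever_far above 0.3 N))), for 0.2 s.
At the end, for the whole second after the job is handed in: The thick dowel lies at rest in its lane's catch tray (centre 66 to 112 mm from the feeder's origin towards the tray end, less than 42 mm above the bench), both levers are back up with the gates shut (below 0.05 rad), and the thin dowel is still behind its gate (y of thick_dowel in the frame of feeder between -0.112 and -0.066 m and z of thick_dowel in the frame of feeder between 0.015 and 0.042 m and x of thick_dowel in the frame of feeder between -0.096 and 0.096 m and linear speed of thick_dowel below 0.03 m/s and value of joint each of lever_near, lever_far below 0.05 rad and y of thin_dowel in the frame of feeder between -0.03 and 0.06 m and z of thin_dowel in the frame of feeder between 0.03 and 0.07 m); the robot touches nothing.
It fails at once if the thin dowel was let out past its gate or taken from its lane (y of thin_dowel in the frame of feeder below -0.04 m or z of thin_dowel in the frame of feeder above 0.09 m).
It fails at once if a dowel was touched by the robot (contact force between any of the fingers, the arm and thick_dowel above 0.3 N or contact force between any of the fingers, the arm and thin_dowel above 0.3 N).
It fails at once if the thick dowel was lifted (z of thick_dowel in the frame of feeder above 0.1 m).
It fails at once if another thing was shifted by more than 20 mm (distance of any of oak_block, dark_block, glue_pot, nail_jar, pliers, sanding_block, wood_wedge from where it was at the start of the episode above 0.02 m).
It also fails if it takes over 35 s, if anything falls off the work surface, if the arm or the gripper's body presses on something with over 40 N, if the wrist force passes 120 N, or if a joint passes its speed limit or range.

## Working session

There is one attempt and no reset: what is moved stays moved. The work goes in short steps, Python scripts to look and compute and a tool call to move; the robot and the scene stay as the last step left them, time stands still between calls to the robot, and variables do not carry over. Pictures are saved under pics/ and viewed, about 8 in all and at most 12, crops included, and the job is handed in when it is done.

Besides the shell and the picture viewer there is one more tool, called after "Emit:" in YAML: its name, and indented under it one key for each argument. play_rows: Moves the arm, as the interface text tells. Shift numbers are shares of 0.2 m and turn numbers shares of 90 degrees, none past 1 either way. Its arguments: {"type":"object","properties":{"motion":{"type":"array","items":{"type":"array","items":{"type":"number"}}},"squeeze":{"type":"number"}},"required":["motion"]}

```bash
mkdir -p pics; cat > h.py <<'E'
import numpy as np, cv2
from bench import r, eyes, job
def tri(obs):
    A=[];
    for p,(u,v) in obs:
        P=p["mtx"]@np.c_[p["R"],p["t"]]
        A+= [u*P[2]-P[0], v*P[2]-P[1]]
    X=np.linalg.svd(np.array(A))[2][-1]; return X[:3]/X[3]
def plane(p,uv,z):
    d=p["R"].T@np.linalg.inv(p["mtx"])@np.array([*uv,1.]); c=-p["R"].T@p["t"]
    return c+d*(z-c[2])/d[2]
E
python3 - <<'E'
from h import *
s=r.read_state(); print(s["time"],s["ee_pos"],s["eef_rot"],s["ft_force"])
a=eyes.camera("side"); b=eyes.camera("top")
for n,p in(("side",a),("top",b)):
    cv2.imwrite(f"pics/{n}0.png",p["image"][:,:,::-1])
for l in ["paddle_near","paddle_far","tray_near","tray_far","thick_dowel","thin_dowel","feeder","oak_block","dark_block","glue_pot","nail_jar","pliers","sanding_block","wood_wedge"]:
    o=[]
    for n,p in(("side",a),("top",b)):
        f=eyes.landmark_of(p,l)
        if f: o.append((p,f[0]["xy"])); print(l,n,np.round(f[0]["xy"]),round(f[0]["p"],2))
    if len(o)==2: print("   ",np.round(tri(o),3))
    if o and o[-1][0] is b: print("    top z0",np.round(plane(b,o[-1][1],0),3))
E
```

```text
0.0 [ 0.18980526 -0.59508177  0.22174176] [ 9.88103970e-01  1.53785664e-01 -1.55903809e-04 -7.00190949e-04] [-0.1119601   0.78104797 -0.54579852]
paddle_near side [296. 185.] 0.91
paddle_near top [237. 214.] 0.82
    [0.454 0.137 0.129]
    top z0 [0.457 0.144 0.   ]
paddle_far side [258. 185.] 0.77
paddle_far top [236. 181.] 0.69
    [0.555 0.144 0.127]
    top z0 [0.562 0.152 0.   ]
tray_near side [279. 195.] 0.62
tray_near top [308. 203.] 0.75
    [ 0.494 -0.081  0.008]
    top z0 [ 0.496 -0.082  0.   ]
tray_far side [251. 193.] 0.82
tray_far top [284. 176.] 0.7
    [ 0.58  -0.004  0.042]
    top z0 [ 0.581 -0.006  0.   ]
thick_dowel side [252. 192.] 0.63
thick_dowel top [280. 176.] 0.69
    [0.578 0.01  0.051]
    top z0 [0.582 0.008 0.   ]
thin_dowel side [282. 193.] 0.5
thin_dowel top [288. 206.] 0.55
    [ 0.484 -0.017  0.041]
    top z0 [ 0.486 -0.02   0.   ]
feeder side [271. 207.] 0.96
feeder top [278. 196.] 0.93
    [0.518 0.014 0.003]
    top z0 [0.516 0.014 0.   ]
oak_block side [267. 239.] 0.94
oak_block top [215. 192.] 0.95
    [ 0.528  0.218 -0.001]
    top z0 [0.527 0.218 0.   ]
dark_block side [224. 204.] 0.53
glue_pot side [274. 177.] 0.6
glue_pot top [368. 203.] 0.64
    [ 0.505 -0.277 -0.001]
    top z0 [ 0.501 -0.277  0.   ]
nail_jar side [207. 290.] 0.59
nail_jar top [146. 149.] 0.66
    [ 0.662  0.448 -0.013]
    top z0 [0.662 0.445 0.   ]
pliers side [241. 299.] 0.59
pliers top [277. 194.] 0.62
    [ 0.581  0.005 -0.36 ]
    top z0 [0.525 0.019 0.   ]
sanding_block side [319. 270.] 0.93
sanding_block top [165. 233.] 0.58
    [0.395 0.374 0.003]
    top z0 [0.39  0.375 0.   ]
wood_wedge top [397. 207.] 0.61
    top z0 [ 0.491 -0.369  0.   ]
```

```bash
python3 - <<'E'
import cv2
t=cv2.imread("pics/top0.png"); s=cv2.imread("pics/side0.png")
cv2.imwrite("pics/t1.png",cv2.resize(t[120:270,190:340],(600,600),interpolation=cv2.INTER_CUBIC))
cv2.imwrite("pics/s1.png",cv2.resize(s[130:280,190:340],(600,600),interpolation=cv2.INTER_CUBIC))
E
```

```text
(no output)
```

View pics/t1.png

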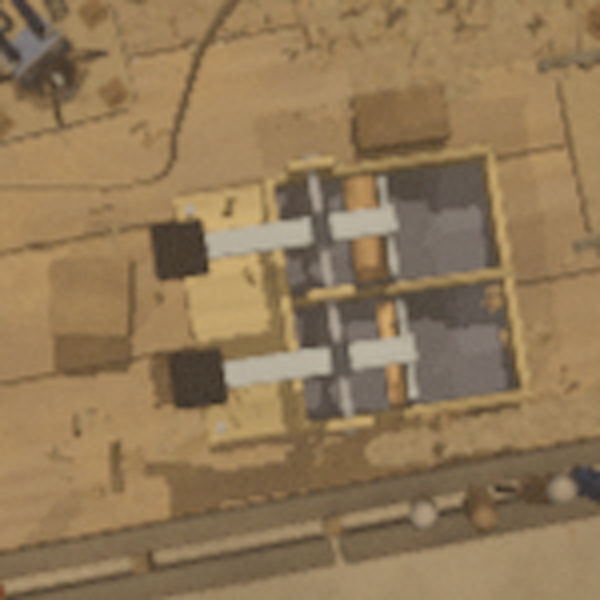

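View pics/s1.png

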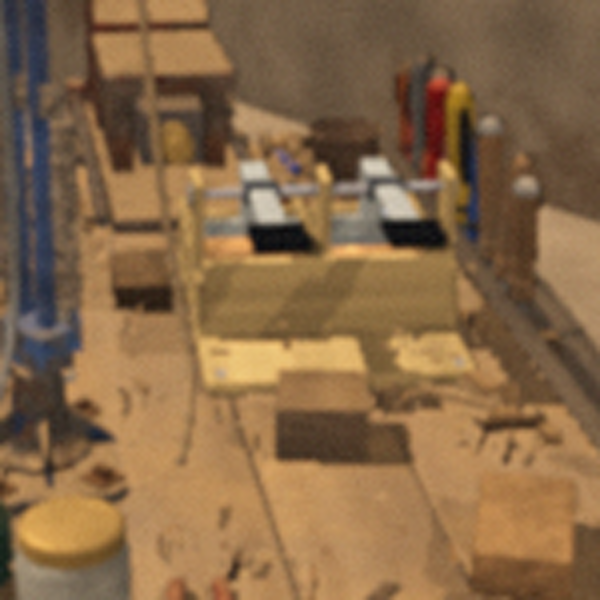

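View pics/side0.png

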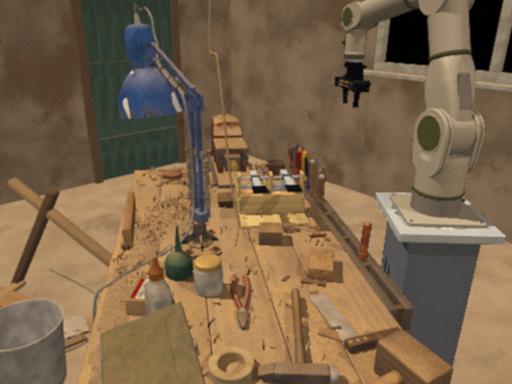

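View pics/top0.png

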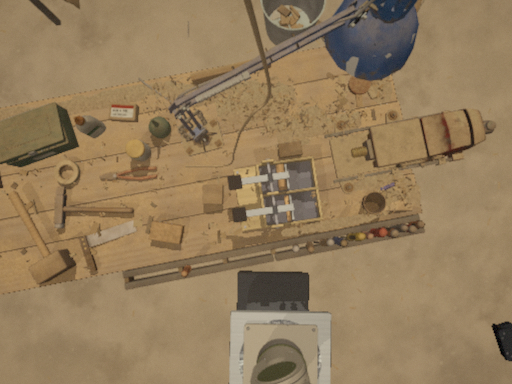

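The thick dowel is in the far lane: in the top crop it is at about (365,225), and the far paddle is at (180,249). The thin dowel is in the near lane at about (390,350). The feeder is yawed by about 7–8°. The oak block is at (92,310), clear of the paddles.

```bash
cat >> h.py <<'E'
def totool(s,target):
    from scipy.spatial.transform import Rotation as R
    return R.from_quat(s["eef_rot"]).inv().apply(np.array(target)-s["ee_pos"])
E
python3 - <<'E'
from h import *
p=eyes.camera("top"); q=eyes.camera("side")
for n,c in (("far",(180,249)),("near",(200,378))):
    uv=((c[0]+.5)/4-.5+190,(c[1]+.5)/4-.5+120)
    X=plane(p,uv,.124); print(n,X.round(3))
for l in("paddle_far","paddle_near"):
    for n in (p,q):
        g=eyes.regions_of(n,l)
        if g: print(l,g[0]["region"].sum(),g[0]["xy"],g[0]["p"])
# dark blob centroids of the paddles
g=p["image"].max(2); m=(g<60).astype(np.uint8)
m[:170]=0;m[225:]=0;m[:,:225]=0;m[:,250:]=0
k,_,st,ce=cv2.connectedComponentsWithStats(m)
for i in range(1,k):
    if st[i,4]>40: print(st[i],plane(p,ce[i],.124).round(3))
s=r.read_state(); t=[.55,.152,.25]
print("tool shift to (.55,.152,.25)",totool(s,t))
E
```

```text
far [0.551 0.147 0.124]
near [0.457 0.13  0.124]
paddle_far 569 [250.9, 177.2] 0.81
paddle_far 314 [252.8, 186.2] 0.87
paddle_near 597 [260.2, 211.3] 0.87
paddle_near 49 [246.8, 192.1] 0.72
tool shift to (.55,.152,.25) [ 0.57017095 -0.60269961 -0.02748849]
```

Emit:
play_rows:
  motion:
    - [0.15, -0.15, -0.12, 0, 0, 0, 0]
    - [0.35, -0.35, -0.12, 0, 0, 0, 0]
    - [0.55, -0.55, -0.12, 0, 0, 0, 0]
    - [0.75, -0.75, -0.12, 0, 0, 0, 0]
    - [0.95, -0.95, -0.12, 0, 0, 0, 0]
  squeeze: 10

```text
time: 2.42
ee_pos: [0.3139, -0.355, 0.2468]
eef_rot: [0.988, 0.154, 0.0, 0.0]
ft_force: [0.8, -1.2, 0.2]
width: 0.0451
```

Emit:
play_rows:
  motion:
    - [0.15, -0.16, 0, 0, 0, 0, 0]
    - [0.35, -0.35, 0, 0, 0, 0, 0]
    - [0.55, -0.55, 0, 0, 0, 0, 0]
    - [0.75, -0.75, 0, 0, 0, 0, 0]
    - [0.95, -0.95, 0, 0, 0, 0, 0]

```text
time: 3.05
ee_pos: [0.4371, -0.1163, 0.2469]
eef_rot: [0.988, 0.154, 0.0, 0.0]
ft_force: [1.9, -0.2, -0.5]
width: 0.0014
```

```bash
python3 - <<'E'
from h import *
s=r.read_state(); print(s["time"],s["ee_pos"],s["eef_rot"],s["joint_positions"].round(2) if hasattr(s["joint_positions"],'round') else s["joint_positions"],s["ft_force"],s["width"])
print(totool(s,[.551,.150,.20]))
E
```

```text
3.05 [ 0.43709712 -0.11630591  0.24689411] [9.88122246e-01 1.53668745e-01 3.51886114e-04 4.69100737e-04] [ 0.74 -0.04 -0.56  1.83 -0.02  1.35 -1.07] [ 1.87287091 -0.17604786 -0.46662868] 0.001434400677507893
[ 0.18937131 -0.21918641  0.04677162]
```

Emit:
play_rows:
  motion:
    - [0.15, -0.16, 0, 0, 0, 0.02, 0]
    - [0.35, -0.38, 0, 0, 0, 0.04, 0]
    - [0.58, -0.6, 0, 0, 0, 0.06, 0]
    - [0.8, -0.85, 0, 0, 0, 0.08, 0]
    - [0.95, -1, 0, 0, 0, 0.1, 0]

```text
time: 3.68
ee_pos: [0.5573, 0.133, 0.2468]
eef_rot: [0.997, 0.076, 0.0, -0.0]
ft_force: [0.0, -1.5, 0.1]
width: 0.0006
```

```bash
python3 - <<'E'
from h import *
s=r.read_state(); print(s["time"],s["ee_pos"],s["eef_rot"],np.round(s["joint_positions"],2),s["ft_force"])
print(totool(s,[.551,.150,.145]))
E
```

```text
3.675 [0.55731077 0.13295871 0.24675115] [ 9.97124807e-01  7.57755764e-02  2.97383756e-04 -3.03111223e-04] [ 0.34  0.3  -0.79  1.53  0.21  1.4  -1.89] [ 0.01274056 -1.48469345  0.14153701]
[-0.00372812 -0.01774232  0.10175873]
```

Emit:
play_rows:
  motion:
    - [-0.02, -0.09, 0.1, 0, 0, 0, 0]
    - [-0.02, -0.09, 0.22, 0, 0, 0, 0]
    - [-0.02, -0.09, 0.35, 0, 0, 0, 0]
    - [-0.02, -0.09, 0.45, 0, 0, 0, 0]
    - [-0.02, -0.09, 0.5, 0, 0, 0, 0]

```text
time: 4.3
ee_pos: [0.5498, 0.1473, 0.1455]
eef_rot: [0.997, 0.076, -0.0, 0.0]
ft_force: [0.7, 0.8, 0.2]
width: 0.0001
```

```bash
python3 - <<'E'
from h import *
s=r.read_state(); print(s["time"],s["ee_pos"],s["ft_force"])
a=eyes.camera("side"); b=eyes.camera("top"); X=np.array(s["ee_pos"])
for p in(a,b):
    c=p["mtx"]@(p["R"]@X+p["t"]); print(c[:2]/c[2])
o=np.hstack([cv2.resize(p["image"][y:y+100,x:x+66],(396,600),interpolation=cv2.INTER_CUBIC) for p,x,y in((a,232,120),(b,210,140))])
cv2.imwrite("pics/c2.png",o[:,:,::-1])
for l in("paddle_far","paddle_near"):
    print(l,[f[0] for p in (a,b) for f in [eyes.landmark_of(p,l)] if f])
E
```

```text
4.3 [0.54980766 0.1472815  0.14554123] [0.71041825 0.84519159 0.19349139]
[260.34342678 179.65738838]
[234.10841492 181.67583905]
paddle_far [{'xy': [258.4, 189.6], 'p': 0.52}, {'xy': [278.5, 196.0], 'p': 0.45}]
paddle_near [{'xy': [268.3, 206.0], 'p': 0.72}]
```

View pics/c2.png

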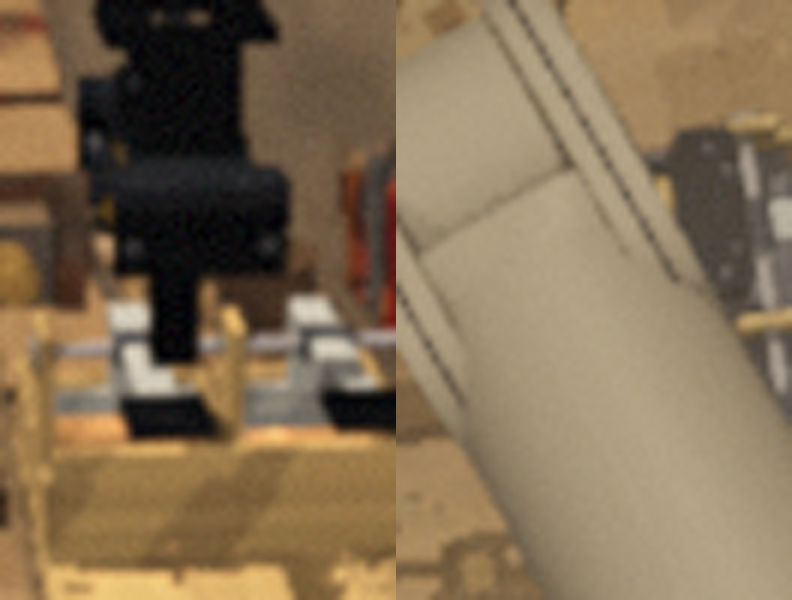

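```bash
python3 - <<'E'
from h import *
a=eyes.camera("side")
for y in (.127,.137,.147,.157,.167):
    c=a["mtx"]@(a["R"]@np.array([.55,y,.124])+a["t"]); u=c[:2]/c[2]; print(y,((u-[232,120]+.5)*6).round())
# dark paddle rows at the column below the finger, original intensities
print(a["image"][176:200,258:263].max(2).mean(1).round())
E
```

```text
0.127 [173. 389.]
0.137 [173. 396.]
0.147 [172. 404.]
0.157 [171. 412.]
0.167 [171. 420.]
[  9.   8.   8.  19.  83. 159. 185. 182. 181. 146.  63.  20.  22.  25.
  22.  17.  41. 129. 199. 201. 165. 155. 157. 155.]
```

Emit:
play_rows:
  motion:
    - [0, 0, 0.07, 0, 0, 0, 0]
    - [0, 0, 0.12, 0, 0, 0, 0]
    - [0, 0, 0.17, 0, 0, 0, 0]
    - [0, 0, 0.2, 0, 0, 0, 0]
    - [0, 0, 0.2, 0, 0, 0, 0]

```text
time: 5.28
ee_pos: [0.5498, 0.1474, 0.106]
eef_rot: [0.997, 0.076, -0.0, 0.0]
ft_force: [-0.1, -0.2, 0.7]
width: 0.0002
```

```bash
python3 - <<'E'
from h import *
s=r.read_state(); print(s["time"],s["ee_pos"],s["ft_force"])
a=eyes.camera("side"); print(r.read_state()["ft_force"])
cv2.imwrite("pics/c3.png",cv2.resize(a["image"][150:215,225:315],(780,563),interpolation=cv2.INTER_CUBIC)[:,:,::-1])
E
```

```text
5.275 [0.54982451 0.14740176 0.10602088] [-0.10019264 -0.17931903  0.67362563]
[-0.55129222 -0.68735406  0.65112578]
```

View pics/c3.png

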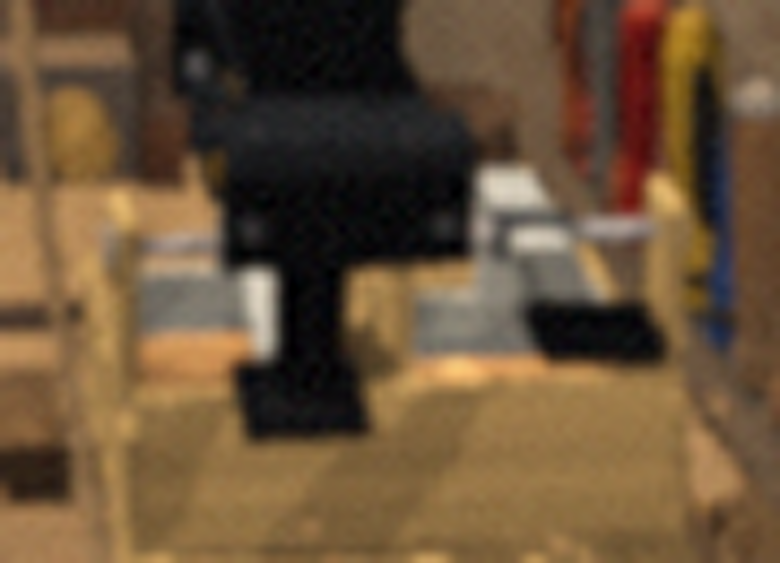

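The far paddle (245–365, 365–435) is down under the fingers, while the near one is still level (530–665, 305–360). I'll press further.

Emit:
play_rows:
  motion:
    - [0, 0, 0.04, 0, 0, 0, 0]
    - [0, 0, 0.08, 0, 0, 0, 0]
    - [0, 0, 0.115, 0, 0, 0, 0]
    - [0, 0, 0.115, 0, 0, 0, 0]
    - [0, 0, 0.115, 0, 0, 0, 0]

```text
time: 5.95
ee_pos: [0.5498, 0.1479, 0.0836]
eef_rot: [0.997, 0.076, -0.0, -0.0]
ft_force: [-0.6, 0.6, 3.5]
width: -0.0001
```

Emit:
play_rows:
  motion:
    - [0, 0, 0, 0, 0, 0, 0]
    - [0, 0, 0, 0, 0, 0, 0]
    - [0, 0, 0, 0, 0, 0, 0]
    - [0, 0, 0, 0, 0, 0, 0]
    - [0, 0, 0, 0, 0, 0, 0]

```text
time: 6.58
ee_pos: [0.5499, 0.1478, 0.0835]
eef_rot: [0.997, 0.076, -0.0, -0.0]
ft_force: [-2.1, 2.9, 2.6]
width: 0.0005
```

```bash
python3 - <<'E'
from h import *
s=r.read_state(); print(s["time"],s["ee_pos"],s["ft_force"])
a=eyes.camera("side");b=eyes.camera("top")
for p in (a,b):
  for l in ("thick_dowel","thin_dowel","tray_far"): 
    f=eyes.landmark_of(p,l); print(l,[(np.round(x["xy"]),round(x["p"],2)) for x in f[:2]])
    if p is b and f: print(plane(b,f[0]["xy"],.025).round(3))
o=np.hstack([cv2.resize(p["image"][y:y+100,x:x+66],(396,600),interpolation=cv2.INTER_CUBIC) for p,x,y in((a,232,120),(b,262,140))])
cv2.imwrite("pics/c4.png",o[:,:,::-1])
E
```

```text
6.575 [0.54992652 0.14777104 0.08348498] [-2.09675128  2.87984956  2.63508902]
thick_dowel [(array([249., 191.]), 0.64)]
thin_dowel [(array([284., 194.]), 0.43)]
tray_far [(array([248., 195.]), 0.93)]
thick_dowel [(array([307., 175.]), 0.46), (array([124., 172.]), 0.33)]
[ 0.584 -0.077  0.025]
thin_dowel [(array([288., 208.]), 0.58)]
[ 0.477 -0.018  0.025]
tray_far [(array([306., 176.]), 0.96)]
[ 0.582 -0.072  0.025]
```

View pics/c4.png

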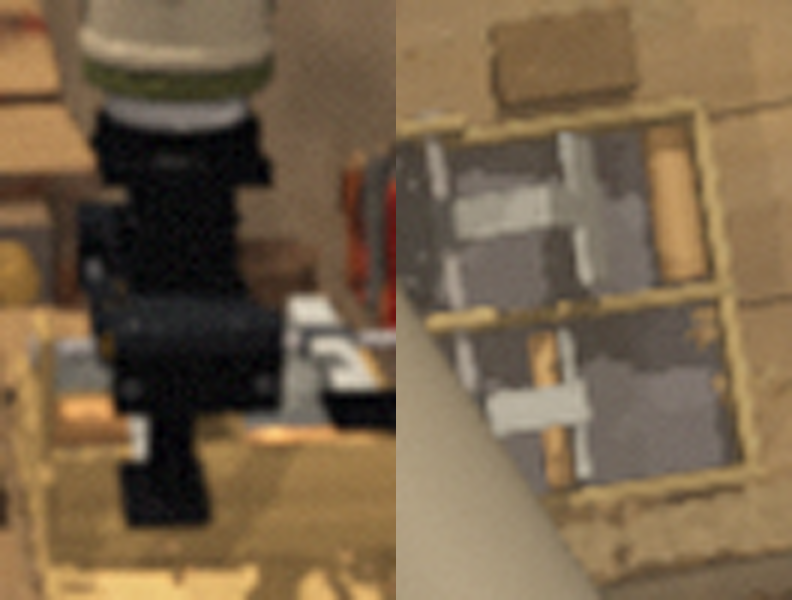

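The thick dowel lies in the far tray against the end wall, at about (675,205) in the right crop. The thin one is still behind its gate at about (548,410). I'll hold briefly so it settles, then let the lever up slowly.

Emit:
play_rows:
  motion:
    - [0, 0, 0, 0, 0, 0, 0]
    - [0, 0, 0, 0, 0, 0, 0]
    - [0, 0, 0, 0, 0, 0, 0]
    - [0, 0, 0, 0, 0, 0, 0]
    - [0, 0, 0, 0, 0, 0, 0]

```text
time: 7.6
ee_pos: [0.5501, 0.1476, 0.0836]
eef_rot: [0.997, 0.076, 0.0, 0.0]
ft_force: [-1.6, 2.9, 2.7]
width: 0.0005
```

Emit:
play_rows:
  motion:
    - [0, 0, 0, 0, 0, 0, 0]
    - [0, 0, 0, 0, 0, 0, 0]
    - [0, 0, 0, 0, 0, 0, 0]
    - [0, 0, -0.05, 0, 0, 0, 0]
    - [0, 0, -0.1, 0, 0, 0, 0]

```text
time: 8.22
ee_pos: [0.5503, 0.1473, 0.1044]
eef_rot: [0.997, 0.076, 0.0, 0.0]
ft_force: [-0.4, 1.5, 2.6]
width: 0.0006
```

Emit:
play_rows:
  motion:
    - [0, 0, -0.05, 0, 0, 0, 0]
    - [0, 0, -0.12, 0, 0, 0, 0]
    - [0, 0, -0.25, 0, 0, 0, 0]
    - [0, 0, -0.4, 0, 0, 0, 0]
    - [0, 0, -0.5, 0, 0, 0, 0]

```text
time: 8.85
ee_pos: [0.5504, 0.1471, 0.2053]
eef_rot: [0.997, 0.076, 0.001, 0.0]
ft_force: [0.1, -0.2, -0.2]
width: 0.0004
```

```bash
python3 - <<'E'
from h import *
s=r.read_state(); print(s["time"],s["ee_pos"],s["ft_force"])
a=eyes.camera("side");b=eyes.camera("top")
f=eyes.landmark_of(b,"thick_dowel"); print(f and plane(b,f[0]["xy"],.025))
o=np.hstack([cv2.resize(p["image"][y:y+100,x:x+66],(396,600),interpolation=cv2.INTER_CUBIC) for p,x,y in((a,232,120),(b,262,140))])
cv2.imwrite("pics/c5.png",o[:,:,::-1])
E
```

```text
8.85 [0.5503686  0.14713175 0.20530381] [ 0.13397473 -0.18862909 -0.24146035]
[ 0.58746935 -0.07903534  0.025     ]
```

View pics/c5.png

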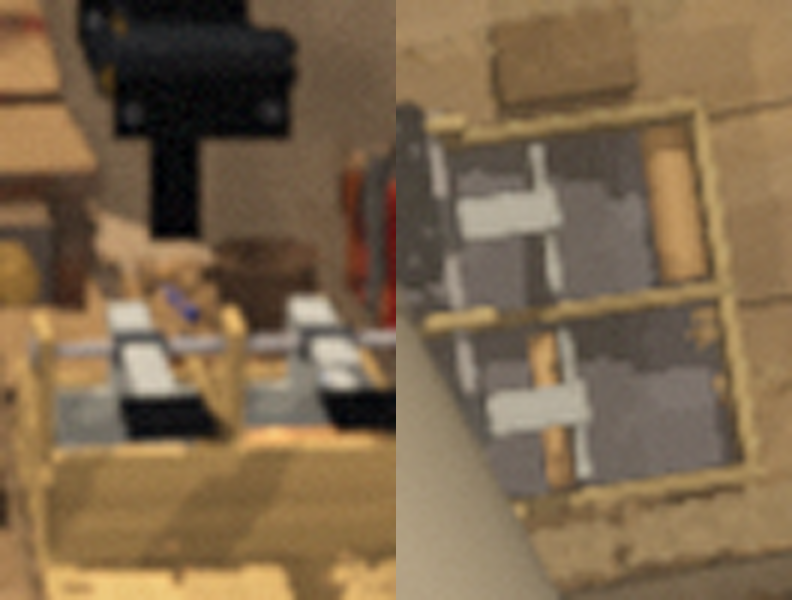

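Both paddles are level at row 415 or so, the thick dowel is in the far tray at (675,205), and the thin one is behind its gate. The arm is clear.

```bash
python3 -c "
from h import *
print(job.close_job())"
```

```text
the job is handed in; nothing more can be done
None
```

The thick dowel was in the far lane, and it now lies in the far catch tray. I pressed the far paddle down with closed fingertips until the dowel had rolled out, held it about 1.6 s, then let the lever up and moved 8 cm clear. The job was handed in at about 9 s on the robot's clock, and it reports no verdict.

**Last checks:**
- **Pictures:** They showed the thick dowel against the tray's end wall, the thin dowel still behind its gate, and both paddles level. The wrist force was back to about zero.
- **Other things:** The dark block looked unmoved. I did not measure the other bystanders again, but nothing I did went near them.
- **Press force:** At the first part-press the wrist force read only about 0.7 N, less than expected, although the picture showed the paddle down. At full press it read 2.6–3.5 N.
- **Network reports:** At the start the networks placed the pliers on the feeder and tray_far well away from the tray, both wrong. While the arm hid the far paddle, they misplaced it in the top view. I used none of these reports.

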